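# Latch the bread box

### The arm

A 6-joint arm with a two-finger parallel gripper is mounted at the origin on the work surface. World frame = base frame: x ahead of the robot, y to its left, z up, the work surface at z = 0. Lengths are in mm, angles in rad, forces in N, time in s.
With the tool pointing down it reaches from about 300 to 1000 mm from the base axis. Payload 5.1 kg.
Tool frame: the origin (TCP) lies on the centre line of the jaws, within the pads' length; the fingertips stand 22 mm ahead of it and the grasp point (between the pads) lies 3 mm ahead of it; z points along the fingers, y is the direction in which the jaws open and shut (so a half turn about z gives the same grasp; the last joint's range is limited). The gripper opens to 95 mm and grips with 3 to 60 N. Pads are 20 mm wide; open, the fingers measure 119 mm over their backs; the gripper's body (75 mm by 180 mm) begins 59 mm behind the grasp point.
Start: joints at [1.136, 0.124, 1.65, -0, 1.367, -0.083], TCP at [224.002, 610.17, 236.656] pointing down, gripper open.
Joint ranges: [-2.61, 2.61], [-1.02, 2.33], [0.03, 2.71], [-1.35, 4.49], [0.32, 2.68], [-2.91, 2.91]. Speed limits (rad/s): [2.57, 2.57, 3.14, 3.14, 3.14, 3.14].

### API

Orientations are given as a unit quaternion [x, y, z, w].
In Python, from bench import * gives the robot as it stands. Calls block until the motion is done:
- movep(position, orientation): joint-space move of the TCP to a pose.
- move_linear(position, velocity=150, rotation=None, guard=None): straight line of the TCP; rotation=None keeps the orientation; velocity is the mean speed in mm/s. With guard (N) it stops when the force on the tool has changed by that much, and returns True; else False.
- movej(angles): joint-space move.
- open_gripper() and close(): open the fingers fully, or close them until they stop; the grip force is fixed at half the most.
- pause(seconds).
- ik(position, orientation): joint angles nearest the present ones, or None.
- capture(name): name is "scene" or "top" or "wrist"; returns the picture (480x640x3 uint8, blue, green, red); there is no depth.
- camera_model(name): a dict with "K" (3x3 intrinsics, pixels), "rvec" (rotation vector, rad) and "tvec" (3), from world to camera coordinates, as OpenCV has them. Camera axes: x right, y down, z forward; pixel columns grow to the right and rows downward; lengths in mm; the calibration is good to about 2 mm. A picture is of the moment at which its call begins: read the wrist's pose just before it. camera_model takes no time and is no camera call; for the wrist camera it gives the pose at the moment of the call.
A pose or a line that the arm cannot do raises PlanningError and nothing moves.
- sign_off(): hands the job in, once; it reports no verdict.
Trained networks look in the newest picture that a camera, given by its name, has taken for a name from the list of things; names that differ only in an ending like _2 or _b are one class to them, and where a whole thing is asked for, a point or a joint stands for the part that bears it (a point fixed in the world has none). Each returns a list of dicts, best first, with "p" (0 to 1); they miss things now and then, are a little off and sometimes report something else, mostly with a low value. They report only what shows in the picture. A call takes as long as a camera call.
- trace(query, camera): "region" (480x640 bool, what is visible of it) and "box" ([left, top, width, height] in pixels, round what is visible of it).
- pinpoint(query, camera): "point" ([column, row] in pixels: a listed point, or the origin of a listed thing).
Readings, each from a call of its own:
- current_t(): time.
- current_joint_pos(): joint angles.
- current_qd(): joint speeds.
- current_joint_efforts(): joint torques, N m.
- current_eef_pos(): TCP position.
- current_ee_rot(): TCP orientation.
- current_force(): force on the tool from outside, world axes, zero at the start.
- current_moment(): the same for the moment, N m.
- current_width(): finger opening in mm.
Only numpy, scipy, OpenCV 4.12 (cv2) and the standard library are available. Lean on these libraries where they do the work, as an engineer would, in place of code of your own. Each camera call takes 0.05 s, during which the arm holds its last target.

### The job

The long white bread box has its latch standing open: swing its wire bail over so that the bar drops behind the hook on the lid, then press the lever down flat so that it snaps past centre and holds the lid tight. Do not touch the square box, which is latched already.

Things in the scene. Friction and masses are not known exactly. Their poses are not given: they have to be found in the camera images.
- long_box: Long low white plastic box with the open steel latch: 250 (x) by 120 mm (y), flat top 80 mm above the counter, stands fast. Origin: on the counter under the latch lever's pivot (axis along y at z = 94 mm); box from x = -100 to +150 mm. +x runs from the latch to the pale wooden sliding lid (x 36 to 146 mm, top at 80 mm); the lever closes towards -x.
- keeper (a point): Keeper (hook) on the lid; point: middle of its top, 95 mm above the counter. Steel post x 49 to 59 mm, 24 mm wide (y, centred), its top 5 mm a lip jutting 4 mm more to +x. The bail's bar must go down past the lip and lie on the lid on the post's +x side, below the lip. Closing drags lid and keeper 2 to 3 mm to -x against a seal (12 N/mm).
- bail_bar (a point): Middle of the bail's bar. Bail: U of steel wire, bar 8 mm thick, 42 mm along y, two 6 mm legs, 86 mm from bar to hinge; hinged almost freely on the lever 25 mm from the lever's pivot. Starts leaning back to -x (16 to 32 deg) on a stop, bar 190 to 203 mm up. Pushed to +x past upright it falls slowly; lever upright, the bar lands on the lid beyond the keeper (x about 77 mm).
- lever (a joint): Latch lever, rad: 0 upright, 1.57 closed: flat towards the box's -x, on its stop, top face 97 mm above the counter. Steel bar 24 wide (y), 5 thick, 70 mm long from its pivot. Starts -0.15 to 0.1, stays where left, stop at -0.3. With the bail hooked (its weight keeps it down): slack to about 0.9, then 2 to 3 N at its end to about 1.45, then it snaps down.
- square_box: The other white plastic box, 170 (x) by 150 mm (y), same kind of latch but already closed: lever flat, bail over its hook, all rigid, at most 100 mm high. Origin: on the counter under its lever's pivot, box from x = -70 to +100 mm. Leave it untouched.

How it is judged (in metres and radians):
On the way, in this order (a step that is already met when the one before it is completed fails the run):
1. the bail's bar lies behind the keeper, below its lip (x of bail_bar in the frame of long_box above 0.0575 m and z of bail_bar in the frame of long_box below 0.092 m), for 0.2 s.
2. with the bail still hooked, the lever is down past centre (all of step 1 and value of joint lever above 1.4 rad), for 0.2 s.
At the end, for the whole second after the job is handed in: The long box's lever lies flat (within about 10 degrees) and stays down by itself, and the bail's bar is hooked behind the keeper: on the far (+x) side of its post, its middle no higher than 92 mm above the counter, under the lip (all of step 2); the robot touches nothing.
It fails at once if the robot touches the square box (more than 2 N) (contact force between any of the fingers, the arm and square_box above 2 N).
It also fails if it takes over 38 s, if anything falls off the work surface, if the arm or the gripper's body presses on something with over 40 N, if the wrist force passes 120 N, or if a joint passes its speed limit or range.

## Working session

There is one attempt and no reset: what is moved stays moved. The work goes in short steps, each a Python script; the robot and the scene stay as the last script left them, time stands still between calls to the robot, and variables do not carry over. Pictures are saved under pics/ and viewed, and the job is handed in when it is done.

```bash
mkdir -p pics; ls; python3 - <<'E'
from bench import *
import cv2
for c in ("scene","top"):
    im=capture(c); cv2.imwrite(f"pics/{c}1.png",im)
    for q in ("long_box","keeper","bail_bar","lever","square_box"):
        print(c,q,[(round(d["p"],2),[round(float(v)) for v in d["point"]]) for d in pinpoint(q,c)][:3],[(round(d["p"],2),[int(v) for v in d["box"]]) for d in trace(q,c)][:3])
    print(camera_model(c))
print(current_t(),current_ee_rot())
E
```

```text
pics
scene long_box [(0.61, [220, 289])] [(0.69, [152, 189, 105, 176]), (0.22, [194, 186, 29, 71])]
scene keeper [(0.7, [201, 278]), (0.36, [395, 288])] [(0.87, [154, 271, 84, 62])]
scene bail_bar [(0.67, [206, 189])] [(0.69, [193, 189, 33, 53])]Traceback (most recent call last):
  File "<stdin>", line 6, in <module>
ValueError: it knows: bail_bar, keeper, long_box, square_box
```

```bash
python3 - <<'E'
from bench import *
import cv2
for c in ("scene","top"):
    im=capture(c); cv2.imwrite(f"pics/{c}2.png",im)
    for q in ("long_box","keeper","bail_bar","square_box"):
        if c=="top": print(c,q,[(round(d["p"],2),[round(float(v),1) for v in d["point"]]) for d in pinpoint(q,c)][:3],[(round(d["p"],2),[int(v) for v in d["box"]]) for d in trace(q,c)][:3])
    print(camera_model(c))
print(current_t(),current_ee_rot())
E
```

```text
{'K': array([[578.60153401,   0.        , 327.41851371],
       [  0.        , 578.60153401, 250.29743   ],
       [  0.        ,   0.        ,   1.        ]]), 'rvec': array([ 1.80311624,  1.7541772 , -0.70614701]), 'tvec': array([ -23.39572124, -330.57987368, 1398.95393897])}
top long_box [(0.97, [442.4, 292.2])] [(0.68, [393, 185, 120, 187])]
top keeper [(0.6, [465.2, 254.3])] [(0.98, [423, 192, 86, 83])]
top bail_bar [(0.7, [470.4, 305.4])] [(0.82, [444, 279, 49, 34])]
top square_box [(0.8, [254.1, 267.8])] [(0.59, [182, 183, 132, 140])]
{'K': array([[510.71031283,   0.        , 327.92403988],
       [  0.        , 510.71031283, 238.7455632 ],
       [  0.        ,   0.        ,   1.        ]]), 'rvec': array([ 2.22748876, -1.97739834,  0.21241934]), 'tvec': array([-58.11648433, 600.83955718, 715.86259374])}
0.85 [1.75007089e-01 9.84567172e-01 4.84834483e-05 2.13814129e-05]
```

View pics/scene1.png

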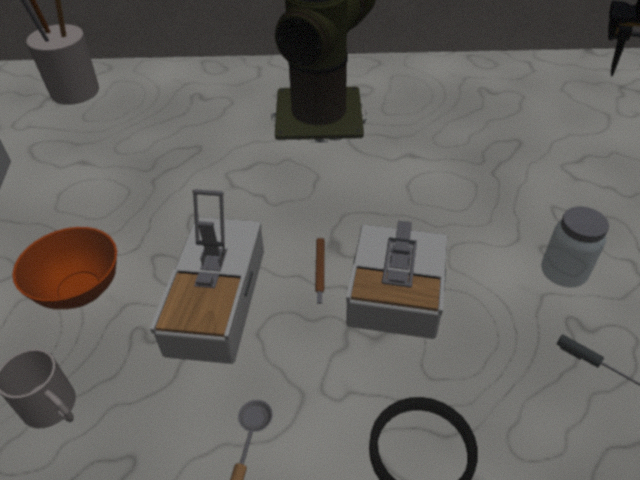

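View pics/top2.png

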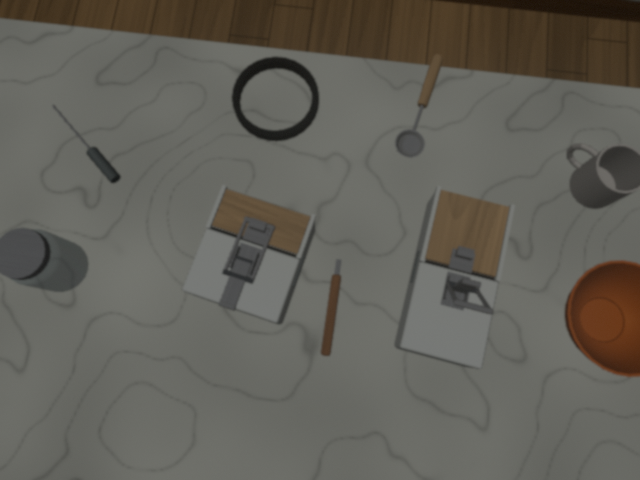

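The scene view shows the long box at about (210, 290) with its bail standing up and its bar at (207, 190). In the top view the long box is at (455, 280) and the square box at (250, 255). I'll zoom in to fit the pose.

```bash
python3 - <<'E'
import cv2
a=cv2.imread("pics/top2.png")[175:385,385:525]; cv2.imwrite("pics/topc.png",cv2.convertScaleAbs(cv2.resize(a,None,fx=2.8,fy=2.8,interpolation=3),alpha=1.6))
a=cv2.imread("pics/scene2.png")[175:375,140:280]; cv2.imwrite("pics/scc.png",cv2.convertScaleAbs(cv2.resize(a,None,fx=3,fy=3,interpolation=3),alpha=1.5))
E
```

```text
(no output)
```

View pics/topc.png

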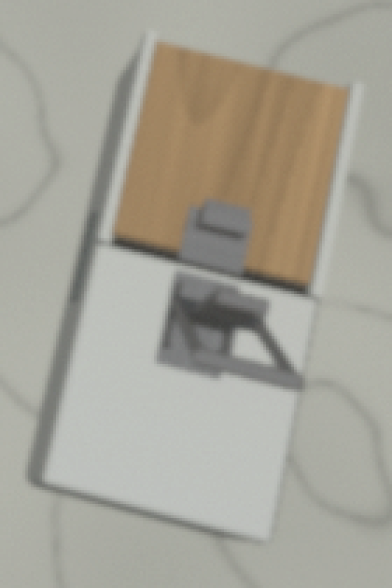

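View pics/scc.png

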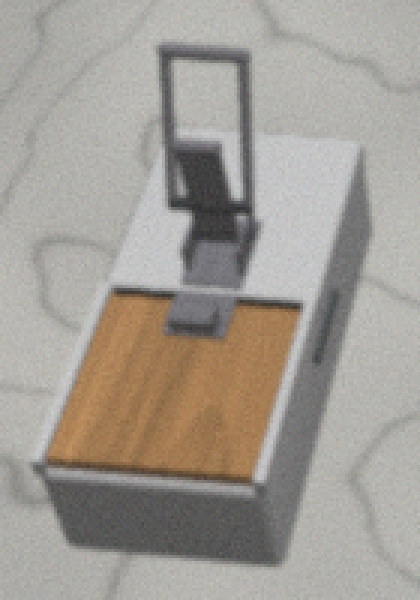

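```bash
cat > fit.py <<'E'
import numpy as np,cv2
from scipy.optimize import least_squares
from bench import camera_model
C={c:camera_model(c) for c in("scene","top")}
def proj(c,P): return cv2.projectPoints(np.atleast_2d(np.array(P,float)),C[c]["rvec"],C[c]["tvec"],C[c]["K"],None)[0].reshape(-1,2)
t=lambda u,v:(385+u/2.8,175+v/2.8); s=lambda u,v:(140+u/3,175+v/3)
def W(p,P):
    c,sn=np.cos(p[2]),np.sin(p[2]); P=np.atleast_2d(P)
    return np.c_[p[0]+c*P[:,0]-sn*P[:,1],p[1]+sn*P[:,0]+c*P[:,1],P[:,2]]
obs=[("top",(-100,60,80),t(40,483)),("top",(-100,-60,80),t(272,540)),("top",(150,60,80),t(150,33)),("top",(150,-60,80),t(362,83)),
("scene",(150,-60,80),s(35,465)),("scene",(150,60,80),s(264,487)),("scene",(-100,60,80),s(363,145)),
("top",(56,0,95),(465.2,254.3)),("scene",(56,0,95),(201,278))]
f=lambda p:np.concatenate([proj(c,W(p,[P]))[0]-o for c,P,o in obs])
if __name__=="__main__":
    r=least_squares(f,[550,-200,0],x_scale=[10,10,.1],loss="soft_l1"); print(r.x); print(f(r.x).reshape(-1,2).round(1))
    # bail: local x,y,z
    g=lambda q:np.concatenate([proj("top",W(r.x,[q]))[0]-(470.4,305.4),proj("scene",W(r.x,[q]))[0]-s(206,51)])
    b=least_squares(g,[-20,0,195]); print("bar local",b.x,g(b.x).round(1),"world",W(r.x,b.x))
    # square: keeper etc
    q=least_squares(lambda p:np.concatenate([proj("top",[[p[0],p[1],0]])[0]-(254.1,267.8)]),[500,200]).x; print("sq origin",q)
    for x,l in((0,0),(0,60)): pass
E
python3 fit.py
```

```text
[ 5.45266253e+02 -1.80318037e+02 -1.39223515e-01]
[[ 0.1 -0.2]
 [-0.3  1.5]
 [-2.1 -1.1]
 [-0.5  0.4]
 [-3.  -0.3]
 [-1.1 -0.5]
 [-1.2 -2.6]
 [ 0.  -2.1]
 [ 1.4  1. ]]
bar local [-33.4817806    3.63619872 199.46716557] [-0.  -0.  -0.1 -0. ] world [[ 512.61305129 -172.070615    199.46716557]]
sq origin [554.51673085 128.9054824 ]
```

```bash
cat > h.py <<'E'
import numpy as np
from scipy.spatial.transform import Rotation as R
from bench import *
P=np.array([545.3,-180.3,-0.1392])
def q(half):
    c,s=np.cos(P[2]),np.sin(P[2]); 
    k=-1 if half else 1
    return R.from_matrix(np.array([[k*c,k*s,0],[k*s,-k*c,0],[0,0,-1]]).T.reshape(3,3)).as_quat()
def L(x,y,ztip): # local finger-tip centre -> world TCP
    c,s=np.cos(P[2]),np.sin(P[2])
    return [float(P[0]+c*x-s*y),float(P[1]+s*x+c*y),float(ztip+22)]
E
python3 - <<'E'
from h import *
import cv2
for h in(0,1):
    print(h,np.round(R.from_quat(q(h)).as_matrix(),2).tolist(),ik(L(-75,2,230),q(h)))
h=1
close()
movep(L(-85,2,240),q(h))
print(current_t(),current_eef_pos(),L(-85,2,240),current_width())
move_linear(L(-75,2,188))
for c in("scene","top","wrist"): cv2.imwrite(f"pics/{c}3.png",capture(c))
print(current_t(),current_force())
E
```

```text
0 [[0.99, -0.14, 0.0], [-0.14, -0.99, -0.0], [0.0, 0.0, -1.0]] [-4.49590413e-01 -2.23925618e-01  1.95907262e+00 -4.44089210e-16
  1.40644565e+00  1.26040591e+00]
1 [[-0.99, 0.14, 0.0], [0.14, 0.99, 0.0], [0.0, 0.0, -1.0]] [-4.49590413e-01 -2.23925618e-01  1.95907262e+00 -4.44089210e-16
  1.40644565e+00 -1.88118674e+00]
5.225 [ 461.64135934 -166.04718558  261.99440862] [461.3996801195717, -166.52551910372583, 262.0] 0.40813135622804797
5.875 [-0.04884293 -0.38527012  0.15966234]
```

```bash
python3 - <<'E'
import cv2,numpy as np
a=cv2.imread("pics/scene3.png")[100:350,100:350]; b=cv2.imread("pics/top3.png")[150:400,380:630]
cv2.imwrite("pics/c3.png",cv2.convertScaleAbs(cv2.resize(np.hstack([a,b]),(800,400),interpolation=3),alpha=1.5))
E
```

```text
(no output)
```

View pics/c3.png

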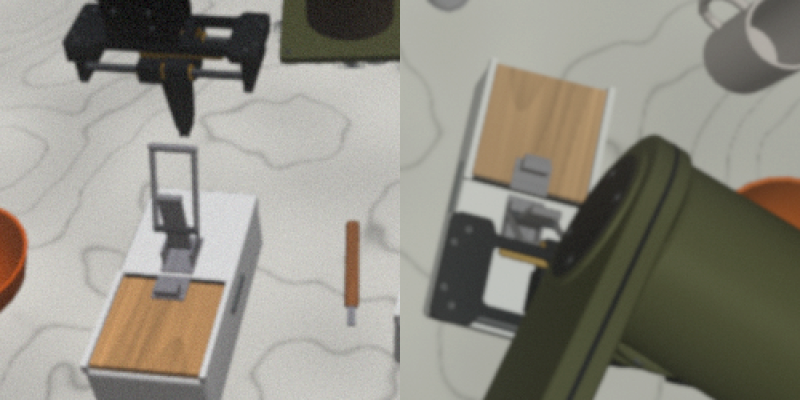

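View pics/wrist3.png

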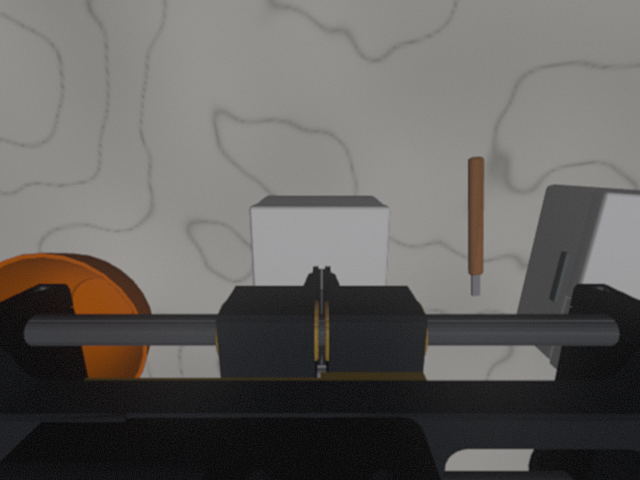

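The wrist view shows the box's rear edge centred at about column 319 against the jaws at 321, and square to them, so y and yaw are good. In the scene view the closed fingers stand behind the bail. Next I push the bail.

```bash
python3 - <<'E'
from h import *
import cv2
print(move_linear(L(18,2,188),velocity=80,guard=12),current_eef_pos(),current_force(),current_t())
cv2.imwrite("pics/scene4.png",capture("scene"))
pause(0.3)
move_linear(L(18,2,225))
for i in range(4):
    capture("scene"); r=pinpoint("bail_bar","scene"); print(current_t(),[(round(d["p"],2),d["point"]) for d in r][:2]); pause(.3)
cv2.imwrite("pics/scene5.png",capture("scene"))
cv2.imwrite("pics/top5.png",capture("top"))
a=cv2.imread("pics/scene4.png")[100:350,100:350]; b=cv2.imread("pics/scene5.png")[100:350,100:350]
cv2.imwrite("pics/c5.png",cv2.convertScaleAbs(cv2.resize(np.hstack([a,b]),(800,400),interpolation=3),alpha=1.5))
E
```

```text
False [ 563.08774185 -180.77368934  210.01909519] [0.67863114 0.57471367 0.25380626] 7.1833
8.0333 [(0.56, [199.4, 290.6])]
8.4333 []
8.8333 [(0.66, [198.7, 289.0])]
9.2333 [(0.61, [201.1, 292.0])]
```

View pics/c5.png

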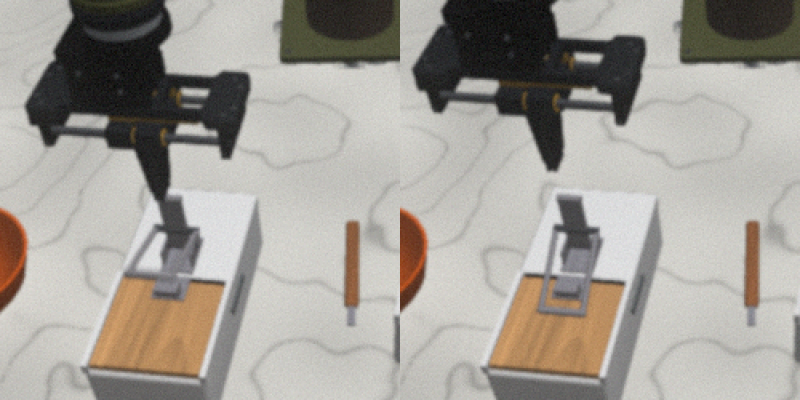

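The bar has landed on the lid on the far side of the keeper (right-hand picture, about (563, 311)) and the lever is still upright. Next I press the lever along its arc.

```bash
python3 - <<'E'
from h import *
import cv2
move_linear(L(35,0,215)); move_linear(L(35,0,152))
def tip(th,r=58): return (-r*np.sin(th)+2.5*np.cos(th)+10, 0, 94+r*np.cos(th)+2.5*np.sin(th))
for th in (0,0.2,.4,.6,.8,.95,1.1,1.25,1.38,1.48,1.57):
    g=move_linear(L(*tip(th)),velocity=100,guard=25)
    print(th,g,np.round(current_force(),1),round(current_t(),2))
    if g: break
    if th==.8:
        cv2.imwrite("pics/scene6.png",capture("scene"))
cv2.imwrite("pics/scene7.png",capture("scene"))
a=cv2.imread("pics/scene6.png")[100:350,100:350]; b=cv2.imread("pics/scene7.png")[100:350,100:350]
cv2.imwrite("pics/c7.png",cv2.convertScaleAbs(cv2.resize(np.hstack([a,b]),(800,400),interpolation=3),alpha=1.5))
E
```

```text
0 False [0.5 0.1 0.3] 10.86
0.2 False [-0.4 -0.5 -0.8] 11.12
0.4 False [-1.1  0.2 -0.1] 11.39
0.6 False [ 0.1 -0.2  0.3] 11.66
0.8 False [-0.   0.7 -0.4] 11.93
0.95 False [ 1.5 -0.2 -1. ] 12.22
1.1 False [ 0.8 -0.4 -0.1] 12.47
1.25 False [-0.3 -0.7  0.7] 12.72
1.38 False [-0.4  0.1 -0.4] 12.97
1.48 False [ 0.  -0.2  0. ] 13.22
1.57 False [0.4 0.5 0.5] 13.47
```

View pics/c7.png

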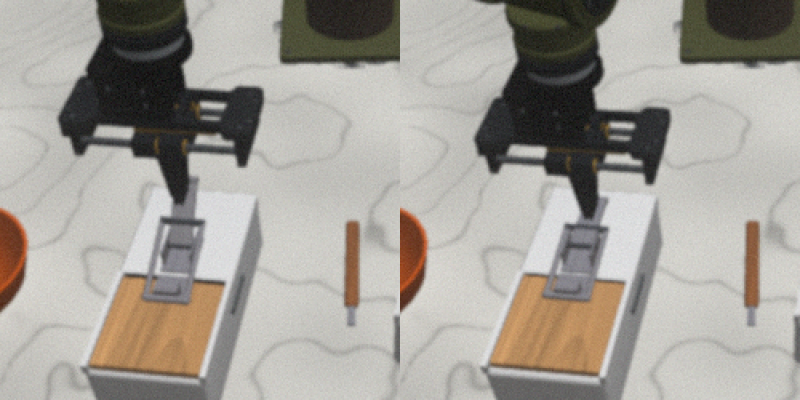

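The bail is hooked and the lever looks nearly flat, but I've felt no contact force. I'll press straight down with a guard until something pushes back.

```bash
python3 - <<'E'
from h import *
import cv2
print(move_linear(L(-48,0,91),velocity=20,guard=15),current_eef_pos()[2]-22,np.round(current_force(),1))
pause(.2)
z=current_eef_pos()[2]-22
print(move_linear(L(-48,0,180),velocity=120),current_t())
movep(L(-150,0,300),q(1)); pause(.3)
print(current_t(),np.round(current_force(),1))
for c in("scene","top"):
    cv2.imwrite(f"pics/{c}8.png",capture(c)); print([(d["p"],d["point"]) for d in pinpoint("bail_bar",c)])
a=cv2.imread("pics/scene8.png")[180:340,140:300]; b=cv2.imread("pics/top8.png")[180:380,380:580]
cv2.imwrite("pics/c8.png",cv2.convertScaleAbs(np.hstack([cv2.resize(a,(400,400),interpolation=3),cv2.resize(b,(400,400),interpolation=3)]),alpha=1.5))
import fit
for s in((61.5,0,84),(-70,0,97)): print(s,fit.proj("scene",fit.W(P,[s])),fit.proj("top",fit.W(P,[s])))
E
```

```text
True 96.61172818762398 [-1.8  1.   5.8]
False 14.7917
15.7667 [ 0.4 -0.4 -0.6]
[(0.84, [206.0, 282.8])]
[(0.93, [465.2, 251.2]), (0.57, [464.3, 257.2])]
(61.5, 0, 84) [[202.65681294 286.10835552]] [[463.96971906 249.9781611 ]]
(-70, 0, 97) [[221.32719492 223.05454569]] [[447.58617767 337.29987936]]
```

View pics/c8.png

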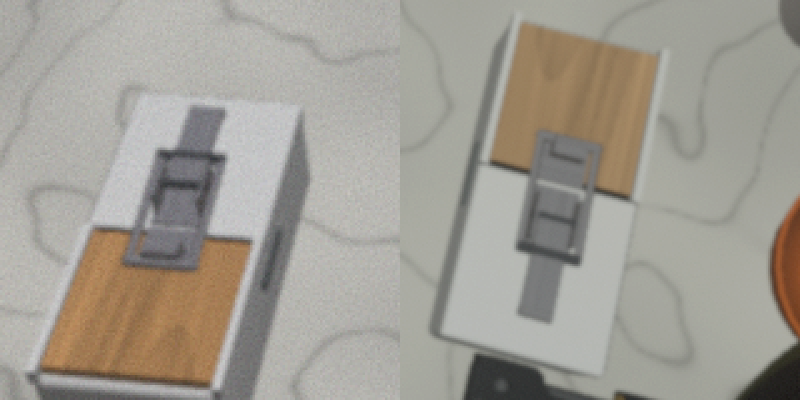

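The lever lies flat: its end shows at scene pixel (222, 222), against (221, 223) predicted for closed. The bar sits beyond the hook at (206, 283) in the scene view and (465, 251) in the top view. The gripper is clear.

```bash
python3 - <<'E'
from bench import *
print(sign_off(),current_t())
E
```

```text
the job is handed in; nothing more can be done
the job is handed in; nothing more can be done
```

The long box is latched: the bail's bar sits behind the keeper and the lever is flat. I handed the job in at about 16 s; the hand-in gave no verdict.

**What I did:** I found the long box from the two fixed cameras. With closed fingers I pushed the bail over, and the bar dropped onto the lid beyond the keeper. I then pushed the lever down along its arc and pressed it with a force guard.

**Last checks:**
- **Lever:** the final press met firm contact at 96.6 mm (top face expected at 97 mm). After I backed the arm off, the lever stayed flat, with its end within about 1 px of where a closed lever should show.
- **Bail:** the bar shows on the far side of the keeper in both views, within 1–2 px of the expected spot in the top view and 3–5 px in the scene view. That is about as good as the box fit (up to about 3 px). I didn't measure the bar's height below the lip directly.
- **Forces:** I felt no clear rise in force along the arc; only the final press showed contact.
- **Square box:** the arm was only near it while crossing over at height, and nothing pointed to contact.

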